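# Stand the top-heavy picture clip in the corner of the display riser

### The arm

A 6-joint arm with a two-finger parallel gripper is mounted at the origin on the work surface. World frame = base frame: x ahead of the robot, y to its left, z up, the work surface at z = 0. Lengths are in m, angles in rad, forces in N, time in s.
With the tool pointing down it reaches from about 0.25 to 0.8 m from the base axis. Payload 8.5 kg.
Tool frame: the origin (TCP) lies on the centre line of the jaws, within the pads' length; the fingertips stand 14 mm ahead of it and the grasp point (between the pads) lies 5 mm behind it; z points along the fingers, x is the direction in which the jaws open and shut, and the axes are right-handed (so a half turn about z gives the same grasp; the last joint's range is limited). The gripper opens to 85 mm and grips with 20 to 120 N. Pads are 22 mm wide; open, the fingers measure 114 mm over their backs; the gripper's body (76 mm by 85 mm) begins 54 mm behind the grasp point. The pads swing forward as they close: fully open they stand 13 mm farther back than shut.
Start: joints at [-1.154, 0.238, -0.013, 1.319, 0, 1.571], TCP at [0.213, -0.48, 0.219] pointing down, gripper open.
Joint ranges: [-2.66, 2.66], [-1.03, 1.9], [-1.14, 1.46], [-1.82, 2.27], [-1.45, 1.34], [-3.14, 3.14]. Speed limits (rad/s): [2.22, 2.22, 2.79, 3.14, 3.14, 3.14].

### API

Orientations are given as a unit quaternion [w, x, y, z].
In Python, from cell import manip gives the robot as it stands. Calls block until the motion is done:
- manip.goto(position, orientation): joint-space move of the TCP to a pose.
- manip.move_linear(position, rotation=None, velocity=0.15): straight line of the TCP; rotation=None keeps the orientation; velocity is the mean speed in m/s.
- manip.movej(angles): joint-space move.
- manip.gripper_to(opening): finger opening in m; the grip force is fixed at half the most; returns when the fingers have stopped.
- manip.hold(seconds).
- manip.ik(position, orientation): joint angles nearest the present ones, or None.
- manip.camera(name): name is "side" or "top"; returns a dict with "img" (420x560x3 uint8, red, green, blue), "vfov" (degrees; the focal length in pixels is half the picture's height over the tangent of half this angle, whatever the lens; pixels are square), "cx", "cy" (the principal point, pixels), "eye" and "orientation" of the camera in the world. Camera axes: x right, y down, z forward; pixel columns grow to the right and rows downward; lengths in m; the calibration is good to about 2 mm. A picture is of the moment at which its call begins. There is no depth.
A pose or a line that the arm cannot do raises manip.IKError and nothing moves.
- manip.close_job(): hands the job in, once; it reports no verdict.
Readings, each from a call of its own:
- manip.current_clock(): time.
- manip.current_q(): joint angles.
- manip.current_dq(): joint speeds.
- manip.current_tau(): joint torques, N m.
- manip.current_tool_pos(): TCP position.
- manip.current_orientation(): TCP orientation.
- manip.current_ft_force(): force on the tool from outside, world axes, zero at the start.
- manip.current_torque(): the same for the moment, N m.
- manip.current_opening(): finger opening in m.
Only numpy, scipy, OpenCV 4.12 (cv2) and the standard library are available. Lean on these libraries where they do the work, as an engineer would, in place of code of your own. Each camera call takes 0.05 s, during which the arm holds its last target.

### The job

Take the tall, top-heavy picture clip stand out of its slanted rest and stand it upright on the display riser, its round foot pushed home so that it touches both battens of the corner. Set it down gently and let go of it; never drop it or let it fall over, and do not knock the other things about.

Things in the scene. Friction and masses are not known exactly. Their poses are not given: they have to be found in the camera images.
- stand_mid (a point): Picture clip stand, 180 mm tall, 0.28 to 0.46 kg: half-way up its axis. z runs from foot to head. Bottom to top: aluminium disc foot 54 mm wide and 8 mm thick, steel rod 12 mm thick, heavy dark wooden clamp block. Centre of mass 35 to 50 mm from here along +z, so on its foot it topples at some 11 degrees of lean; gripped by the rod it swings over.
- stand_head (a point): Centre of the stand's clamp block, 68 mm beyond stand_mid along +z, same axes. The block is 54 mm (its x) by 36 mm (its y) by 44 mm tall. At the start the stand leans 0.45 rad in the rest, its +z tilted towards the rest's -x; its -x side lies against the back board, and the two y faces of the block are free to be gripped.
- stand_foot (a point): Centre of the underside of the stand's foot, 90 mm from stand_mid along the stand's -z; same axes.
- rest_mid (a point): Slanted wooden rest, fixed: centre of the underside of its 180 x 100 x 12 mm base plate, z up. A 46 mm wide back board leans 0.45 rad towards its -x and ends at mid-height of the clamp block; a toe ledge carries the foot (x +45, z 40 mm) between two cheeks 22 mm high. Draw the stand out along its own axis by 30 mm or more.
- riser_mid (a point): Display riser, fixed: centre of the underside of its round 130 mm base, z up. A post carries a square 130 x 130 mm board, centred over this point and square to its axes. The height of the board's upper face differs every time, from 50 to 95 mm above the table, and is not in this reading: feel for it or see it.
- riser_corner (a point): Point at table height, straight below where the foot's centre stands when home: x = y = +18 mm from riser_mid, same axes. Two fixed battens on the board, 15 mm high and 12 mm wide, have their inner faces at the planes x = +45 mm and y = +45 mm from riser_mid. The rest of the board (x and y from -65 to +45 mm) is clear.
- bottle_a: Bystander: white paint bottle, 42 mm in diameter, 105 mm tall, origin at its underside.
- bottle_b: Bystander: white paint bottle, 48 mm in diameter, 95 mm tall, origin at its underside.
- tub: Bystander: clear tub with white lid, 84 mm in diameter, 75 mm tall, origin at its underside.
- brush_pot: Bystander: white pot with brushes, 76 mm in diameter, 180 mm tall over the brushes, origin at its underside.
- mug: Bystander: white mug, 76 mm in diameter, 85 mm tall, origin at its underside.
- knife: Bystander: palette knife lying flat, 190 mm long.
There are look-alikes about, which are no part of the job. What is shaped like the part that bears rest_mid but pink is not meant. What is shaped like the part that bears stand_mid but turquoise is not meant.

How it is judged:
On the way:
1. the stand is lifted clear of its rest and brought upright (angle between stand_mid's own z axis and vertical below 0.25 rad and height (world z) of stand_foot above 0.05 m and horizontal distance between stand_foot and rest_mid above 0.1 m), for 0.1 s.
At the end, for the whole second after the job is handed in: The stand rests upright (within 0.05 rad) on the riser's board, released and at rest (but for a last slight rocking), with its foot against both battens: no gap over 3.5 mm at either (angle between stand_mid's own z axis and vertical below 0.05 rad and x of stand_foot in the frame of riser_mid between 0.0145 and 0.021 m and y of stand_foot in the frame of riser_mid between 0.0145 and 0.021 m and height (world z) of stand_foot between 0.045 and 0.1 m and linear speed of stand below 0.05 m/s and angular speed of stand below 0.4 rad/s); the robot touches nothing.
It fails at once if the stand is dropped (moving faster than 0.35 m/s with no finger on it) (linear speed of stand above 0.35 m/s and contact force between the fingers and stand below 0.2 N).
It fails at once if the stand falls over (tilts beyond 1 rad) (angle between stand_mid's own z axis and vertical above 1 rad).
It fails at once if another loose thing is knocked about (shifted by more than 25 mm) (distance of any of bottle_a, bottle_b, tub, brush_pot, mug, knife from where it was at the start of the episode above 0.025 m).
It also fails if it takes over 69 s, if anything falls off the work surface, if the arm or the gripper's body presses on something with over 40 N, if the wrist force passes 120 N, or if a joint passes its speed limit or range.

## Working session

There is one attempt and no reset: what is moved stays moved. The work goes in short steps, each a Python script; the robot and the scene stay as the last script left them, time stands still between calls to the robot, and variables do not carry over. Pictures are saved under pics/ and viewed, and the job is handed in when it is done.

```bash
ls; mkdir -p pics; python3 - <<'E'
from cell import manip
import cv2,numpy as np
for n in("side","top"):
    c=manip.camera(n); cv2.imwrite(f"pics/{n}0.png",cv2.cvtColor(c["img"],cv2.COLOR_RGB2BGR))
    np.savez(f"pics/{n}0.npz",**{k:np.array(v) for k,v in c.items()})
    print(n,{k:v for k,v in c.items() if k!="img"})
print(manip.current_clock(),manip.current_orientation())
E
```

```text
pics
side {'vfov': 42.27949967940982, 'cx': 283.7830486094194, 'cy': 216.80898685789418, 'eye': array([0.09395913, 0.7664726 , 1.15927768]), 'orientation': array([ 0.08529269, -0.25726396,  0.90277205, -0.33398058])}
top {'vfov': 50.890877140708675, 'cx': 283.01629864977696, 'cy': 211.10300147646143, 'eye': array([0.48646005, 0.00765057, 1.24337746]), 'orientation': array([-0.00883365,  0.70714217, -0.70657091,  0.02508902])}
0.1 [-3.43436154e-04  8.38090161e-01 -5.45531362e-01 -5.45265666e-04]
```

View pics/side0.png

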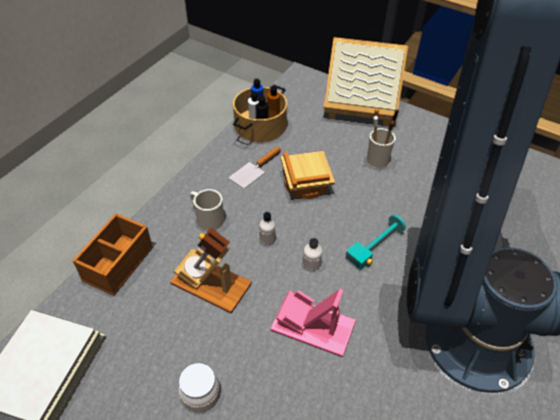

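View pics/top0.png

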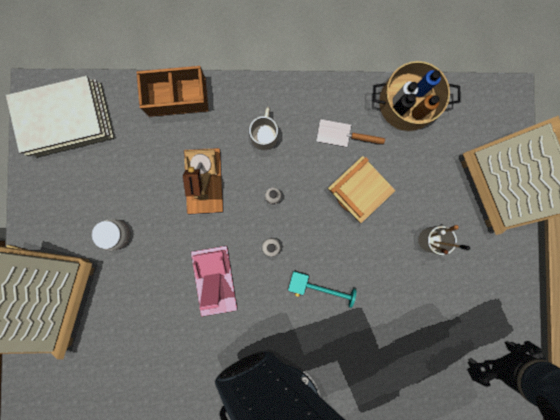

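The brown rest with the real stand is at about (204,180) in top and (212,275) in side. The pink rest at (213,280) and the turquoise stand at (322,288) are look-alikes. The riser is at (362,189) in top. I'll enlarge these to confirm.

```bash
python3 - <<'E'
import cv2,numpy as np
t=cv2.imread("pics/top0.png");s=cv2.imread("pics/side0.png")
f=lambda im,x,y,w,h,k:cv2.resize(im[y:y+h,x:x+w],(w*k,h*k),interpolation=cv2.INTER_CUBIC)
a=f(t,170,140,66,80,6);b=f(s,160,220,100,100,5)[:480,:400]
cv2.imwrite("pics/c1.png",np.hstack([a,b]))
a=f(t,322,145,80,84,5);b=f(s,270,140,70,84,5)[:420]
cv2.imwrite("pics/c2.png",np.hstack([a,b]))
E
```

```text
(no output)
```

View pics/c1.png

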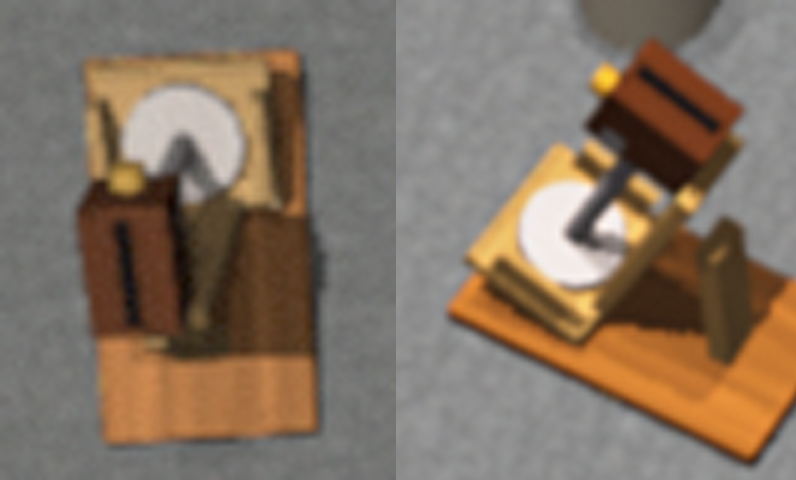

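View pics/c2.png

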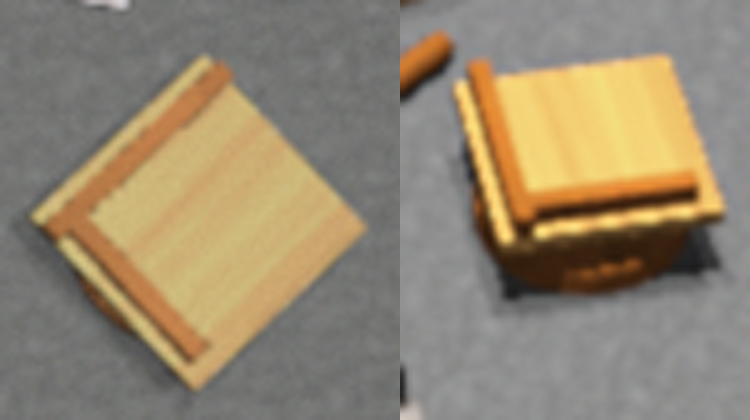

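```bash
cat > h.py <<'E'
import numpy as np,cv2
from scipy.spatial.transform import Rotation as R
from scipy.optimize import least_squares
def rq(q): return R.from_quat([q[1],q[2],q[3],q[0]])
def qw(r): q=r.as_quat(); return np.array([q[3],q[0],q[1],q[2]])
class Cam:
    def __init__(s,c):
        s.c=c; s.f=210/np.tan(np.radians(float(c["vfov"]))/2); s.R=rq(c["orientation"]); s.e=np.array(c["eye"])
    def proj(s,P):
        p=s.R.inv().apply(np.atleast_2d(P)-s.e); return p[:,:2]/p[:,2:]*s.f+[float(s.c["cx"]),float(s.c["cy"])]
    def ray(s,uv,z):
        d=s.R.apply([(uv[0]-float(s.c["cx"]))/s.f,(uv[1]-float(s.c["cy"]))/s.f,1]); return s.e+d*(z-s.e[2])/d[2]
def load(n): return Cam(np.load(f"pics/{n}.npz"))
E
python3 - <<'E'
from h import *
T,S=load("top0"),load("side0")
ct=lambda p,k,o:(np.array(p)+.5)/k-.5+np.array(o)
# riser
it=ct([(32,215),(207,57),(367,230),(193,390)],5,(322,145))
is_=ct([(53,85),(268,55),(323,210),(110,240)],5,(270,140))
W=lambda p,L:np.c_[R.from_euler('z',p[2]).apply(L)+[p[0],p[1],0]]
# corner order top: left=(+,+); side: near-left?
for uv in it: print("top",T.ray(uv,.07))
for uv in is_: print("side",S.ray(uv,.07))
a=.065
best=None
for y0 in np.arange(4)*np.pi/2+.3:
  for hh in [0]:
    C=np.array([(a,a),(-a,a),(-a,-a),(a,-a)])
    def res(p):
        L=np.c_[C,np.full(4,p[3])]; P=W(p,L)
        r=[]
        A=T.proj(P);B=S.proj(P)
        for o,pr in((it,A),(is_,B)):
            for u in o: r.append((u-pr)[np.argmin(((u-pr)**2).sum(1))])
        return np.ravel(r)
    c=np.mean([T.ray(u,.07) for u in it],0)
    s=least_squares(res,[c[0],c[1],y0,.07],loss="soft_l1")
    print(s.x,s.cost, T.proj(W(s.x,[[a,a,s.x[3]]])))
    print(res(s.x).reshape(-1,2).round(1).tolist())
# rest
it=ct([(300,52),(105,440),(318,430)],6,(170,140)); iS=ct([(54,312),(354,460)],5,(160,220))
for u in it: print("rest top",T.ray(u,.012))
for u in iS: print("rest side",S.ray(u,.012))
E
```

```text
top [ 0.60594    -0.13969764  0.07      ]
top [ 0.69149612 -0.23448024  0.07      ]
top [ 0.59832513 -0.31996107  0.07      ]
top [ 0.51237313 -0.22545381  0.07      ]
side [ 0.68790174 -0.22248094  0.07      ]
side [ 0.59469811 -0.31218182  0.07      ]
side [ 0.50778915 -0.21756341  0.07      ]
side [ 0.59639826 -0.1340768   0.07      ]
[ 0.60334162 -0.23274114  0.74776362  0.05695442] 2.0590399444130085 [[327.83359152 187.77195264]]
[[0.2, -0.2], [0.4, 0.5], [-0.4, 0.1], [-0.5, -0.4], [-0.3, 0.4], [-0.2, -0.2], [-0.4, -0.2], [2.1, -0.3]]
[ 0.60334162 -0.23274114  3.88935627  0.05695442] 2.059039944413036 [[395.3635577  190.48555313]]
[[0.2, -0.2], [0.4, 0.5], [-0.4, 0.1], [-0.5, -0.4], [-0.3, 0.4], [-0.2, -0.2], [-0.4, -0.2], [2.1, -0.3]]
[ 0.60334162 -0.23274114  3.88935626  0.05695442] 2.059039944413451 [[395.36355767 190.48555342]]
[[0.2, -0.2], [0.4, 0.5], [-0.4, 0.1], [-0.5, -0.4], [-0.3, 0.4], [-0.2, -0.2], [-0.4, -0.2], [2.1, -0.3]]
[ 0.60334162 -0.23274114  5.46015259  0.05695442] 2.059039944413086 [[362.63962225 155.47838143]]
[[0.2, -0.2], [0.4, 0.5], [-0.4, 0.1], [-0.5, -0.4], [-0.3, 0.4], [-0.2, -0.2], [-0.4, -0.2], [2.1, -0.3]]
rest top [0.7217987  0.15728462 0.012     ]
rest top [0.54019851 0.24604987 0.012     ]
rest top [0.54496931 0.14769404 0.012     ]
rest side [0.71267526 0.25942439 0.012     ]
rest side [0.53685194 0.24925919 0.012     ]
```

```bash
cat > model.py <<'E'
from h import *
def rect(c,hx,hy,z): return [(c[0]+a*hx,c[1]+b*hy,z) for a,b in((1,1),(-1,1),(-1,-1),(1,-1))]
def box(hx,hy,z0,z1): return [rect((0,0),hx,hy,z0),rect((0,0),hx,hy,z1)]
def circ(r,z): t=np.linspace(0,2*np.pi,40); return np.c_[r*np.cos(t),r*np.sin(t),0*t+z]
def standpolys(P,Rr): # P=foot
    return [np.array(P)+Rr.apply(np.array(q)) for q in box(.027,.018,.136,.180)+[circ(.027,.008)]]
def draw(cam,polys,x,y,w,h,k,col=(0,255,0)):
    im=cv2.cvtColor(cam.c["img"],cv2.COLOR_RGB2BGR)[y:y+h,x:x+w]
    im=cv2.resize(im,(w*k,h*k),interpolation=cv2.INTER_CUBIC)
    for P in polys:
        uv=(cam.proj(P)-[x,y]+.5)*k-.5
        cv2.polylines(im,[np.round(uv*8).astype(int)],True,col,1,cv2.LINE_AA,3)
    return im
E
python3 - <<'E'
from model import *
T,S=load("top0"),load("side0")
C=[(.09,-.05),(-.09,.05),(-.09,-.05),(.09,.05),(-.09,.05)]
O=[(.7218,.1573),(.5402,.2460),(.5450,.1477),(.7127,.2594),(.5369,.2493)]
def res(p): return (R.from_euler('z',p[2]).apply(np.c_[C,np.zeros(5)])[:,:2]+p[:2]-O).ravel()
s=least_squares(res,[.63,.2,.05]); print(s.x,(s.fun*1e3).round(1))
p=s.x; Rz=R.from_euler('z',p[2]); o=np.array([p[0],p[1],0])
foot=o+Rz.apply([.045,0,.040]); Rs=Rz*R.from_euler('y',-.45)
pol=standpolys(foot,Rs)+[o+Rz.apply(np.array(rect((0,0),.09,.05,.012)))]
r=[.60334,-.23274,.74776,.05695]
Rr=R.from_euler('z',r[2]); ro=np.array([r[0],r[1],0])
hp=r[3]
rp=[ro+Rr.apply(np.array(rect((0,0),.065,.065,hp))), ro+Rr.apply(np.array([(.045,-.06,hp+.0),(.045,.045,hp),(-.06,.045,hp)]))]
cv2.imwrite("pics/o1.png",np.hstack([draw(T,pol,170,140,66,80,6),draw(S,pol,160,220,80,96,5)]))
cv2.imwrite("pics/o2.png",np.hstack([draw(T,rp,322,145,80,84,5),draw(S,rp,270,140,70,84,5)]))
E
```

```text
[0.62990823 0.20308124 0.06236251] [ 1.   1.5 -3.2  1.4 -1.8 -0.1  3.9 -0.8  0.1 -1.9]
```

View pics/o1.png

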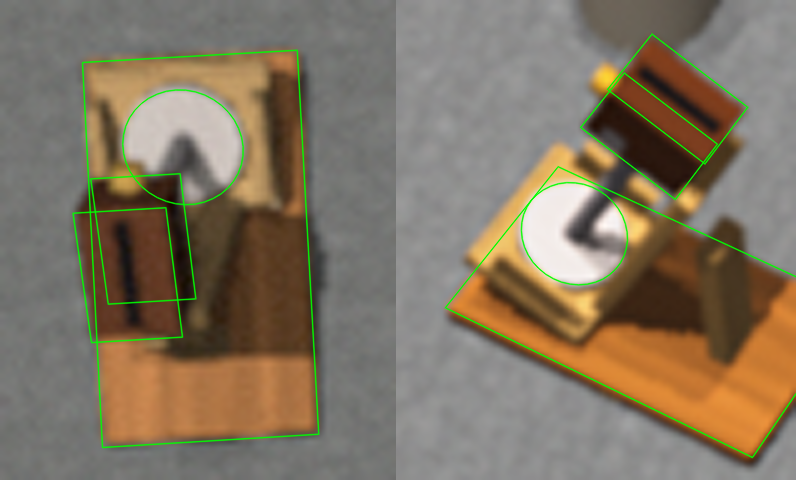

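View pics/o2.png

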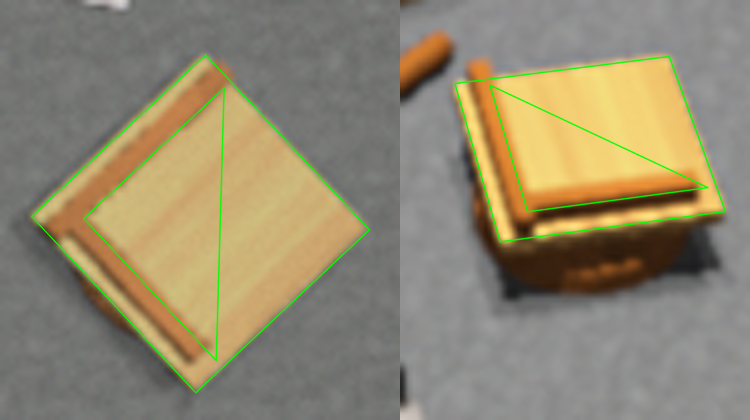

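```bash
cat > plan.py <<'E'
from model import *
rest=np.array([.6299,.2025,0]);yr=.062
Rz=R.from_euler('z',yr); Rs=Rz*R.from_euler('y',-.45)
foot=rest+Rz.apply([.045,0,.040]); zs=Rs.apply([0,0,1]); ys=Rs.apply([0,1,0])
head=foot+.158*zs
ris=np.array([.6033,-.2327,0]);yR=.748;hR=.057
Rr=R.from_euler('z',yR)
def tool(xd,zd):
    return R.from_matrix(np.c_[xd,np.cross(zd,xd),zd])
E
python3 - <<'E'
from plan import *
from cell import manip
np.set_printoptions(precision=3,suppress=True)
print(foot,head)
for s in(1,-1):
    q=tool(s*ys,-zs)
    for d in(.1,0,):
        # grasp point is 5mm behind TCP -> TCP = head -zs*.005
        p=head+zs*(d-.005); print(s,d,p,manip.ik(p,qw(q)))
    print('lift',manip.ik(head+zs*.07,qw(q)))
c=ris+Rr.apply([.018,.018,0])
for yaw in np.arange(-180,180,30):
    x=np.array([np.cos(np.radians(yaw)),np.sin(np.radians(yaw)),0])
    print(yaw,manip.ik(c+[0,0,hR+.158+.05],qw(tool(x,np.array([0,0,-1.])))))
T=load("top0")
for n,u,z in(("brush",(437,240),.09),("mug",(264,130),.085),("ba",(273,195),.1),("bb",(271,246),.1),("tub",(107,235),.075)): print(n,T.ray(u,z))
E
```

```text
[0.675 0.205 0.04 ] [0.606 0.201 0.182]
1 0.1 [0.565 0.198 0.268] [ 0.419  0.038 -0.242  0.866 -0.153  0.324]
1 0 [0.608 0.201 0.178] [ 0.389  0.159 -0.343  0.64  -0.14   0.296]
lift [ 0.411  0.065 -0.271  0.809 -0.149  0.317]
-1 0.1 [0.565 0.198 0.268] [ 0.419  0.038 -0.242  0.866 -0.153 -2.818]
-1 0 [0.608 0.201 0.178] [ 0.389  0.159 -0.343  0.64  -0.14  -2.845]
lift [ 0.411  0.065 -0.271  0.809 -0.149 -2.825]
-180 [-0.33   0.436  0.397  1.531  0.    -1.901]
-150 [-0.33   0.436  0.397  1.531  0.    -2.425]
-120 [-0.33   0.436  0.397  1.531  0.    -2.948]
-90 [-0.33   0.436  0.397  1.531  0.     2.811]
-60 [-0.33   0.436  0.397  1.531  0.     2.288]
-30 [-0.33   0.436  0.397  1.531  0.     1.764]
0 [-0.33   0.436  0.397  1.531  0.     1.24 ]
30 [-0.33   0.436  0.397  1.531  0.     0.717]
60 [-0.33   0.436  0.397  1.531  0.     0.193]
90 [-0.33   0.436  0.397  1.531  0.    -0.33 ]
120 [-0.33   0.436  0.397  1.531  0.    -0.854]
150 [-0.33   0.436  0.397  1.531  0.    -1.378]
brush [ 0.466 -0.424  0.09 ]
mug [0.757 0.031 0.085]
ba [0.583 0.007 0.1  ]
bb [0.451 0.012 0.1  ]
tub [0.479 0.442 0.075]
```

```bash
python3 - <<'E'
from plan import *
from cell import manip
np.set_printoptions(precision=3,suppress=True)
q=qw(tool(ys,-zs))
p=manip.current_tool_pos(); manip.move_linear([p[0],p[1],.34],velocity=.2)
manip.goto(head+zs*.12,q)
manip.move_linear(head+zs*.06,velocity=.15)
print(manip.current_clock(),manip.current_tool_pos(),manip.current_ft_force(),manip.current_opening())
for n in("side","top"):
    c=manip.camera(n); np.savez(f"pics/{n}1.npz",**{k:np.array(v) for k,v in c.items()})
T,S=load("top1"),load("side1")
gp=[standpolys(foot,Rs)[1]]
cv2.imwrite("pics/o3.png",np.hstack([draw(T,gp,160,140,80,96,5),draw(S,gp,180,200,80,96,5)]))
E
```

```text
4.075 [0.58  0.199 0.237] [-0.369  0.122  0.904] 0.08542620479974179
```

View pics/o3.png

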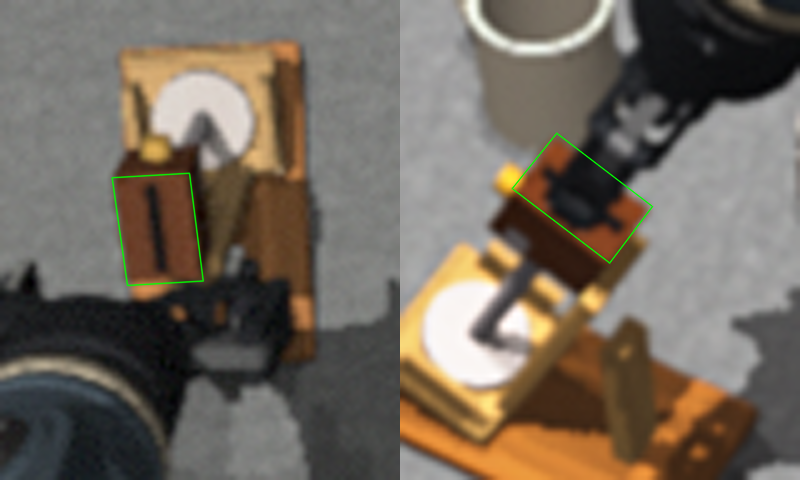

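The block's top face, (183–200, 175–196) in top, fits the overlay and the fingers straddle it. I'll grasp it now.

```bash
python3 - <<'E'
from plan import *
from cell import manip
np.set_printoptions(precision=3,suppress=True)
manip.move_linear(head-zs*.005,velocity=.08)
print(manip.current_clock(),manip.current_ft_force())
manip.gripper_to(.028); manip.hold(.2)
print(manip.current_clock(),manip.current_opening(),manip.current_ft_force(),manip.current_torque())
manip.move_linear(head+zs*.010,velocity=.04)
print(manip.current_opening(),manip.current_ft_force(),manip.current_torque())
for n in("side","top"):
    c=manip.camera(n); np.savez(f"pics/{n}2.npz",**{k:np.array(v) for k,v in c.items()})
T,S=load("top2"),load("side2")
pol=standpolys(foot+zs*.015,Rs)
cv2.imwrite("pics/o4.png",np.hstack([draw(T,pol,160,140,80,96,5),draw(S,pol,160,200,80,96,5)]))
E
```

```text
5.1333 [ 0.267 -0.362  0.866]
5.8583 0.03436966640429391 [-3.616  0.01   4.678] [-0.026  0.612  0.027]
0.03431992497281641 [ 0.859 -0.181 -4.362] [ 0.012  0.611 -0.013]
```

View pics/o4.png

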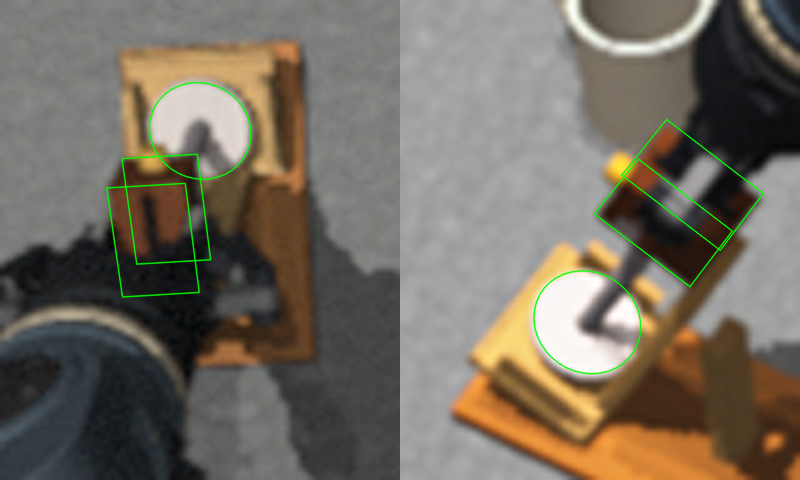

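```bash
python3 - <<'E'
from plan import *
from cell import manip
np.set_printoptions(precision=3,suppress=True)
p=head+zs*.065
manip.move_linear(p,velocity=.08)
manip.move_linear([p[0],p[1],.36],velocity=.1)
down=np.array([0,0,-1.])
q0=tool(Rz.apply([0,1,0]),down)
a=np.array([.55,.19,.38])
manip.move_linear(a,qw(q0),velocity=.06)
manip.hold(.2)
print(manip.current_clock(),manip.current_opening(),manip.current_ft_force(),manip.current_torque())
for n in("side","top"):
    c=manip.camera(n); np.savez(f"pics/{n}3.npz",**{k:np.array(v) for k,v in c.items()})
T,S=load("top3"),load("side3")
tp=manip.current_tool_pos(); f=tp+[0,0,.005-.158]
pol=standpolys(f,Rz)
x,y=S.proj(tp-[0,0,.08])[0].astype(int)-[50,48]
cv2.imwrite("pics/o5.png",draw(S,pol,max(x,0),max(y,0),100,96,6))
E
```

```text
9.6083 0.034731039196898385 [-0.206  0.262 -4.204] [-0.001 -0.015 -0.023]
```

View pics/o5.png

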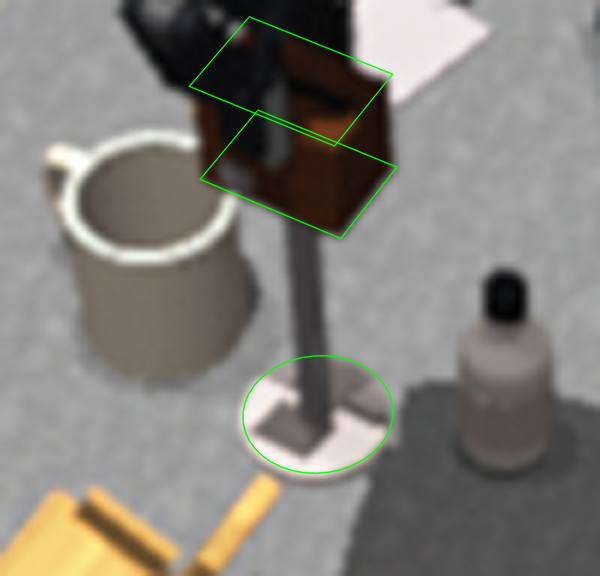

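```bash
python3 - <<'E'
from plan import *
from cell import manip
np.set_printoptions(precision=3,suppress=True)
down=np.array([0,0,-1.])
q=qw(tool(Rr.apply([1,1,0])/np.sqrt(2),down))
c=ris+Rr.apply([.018-.012,.018-.012,0])
manip.goto([c[0],c[1],.38],q)
manip.move_linear([c[0],c[1],hR+.025+.153],velocity=.1)
manip.hold(.3)
print(manip.current_clock(),manip.current_opening(),manip.current_ft_force(),manip.current_torque(),manip.current_tool_pos())
tp=manip.current_tool_pos(); f=tp+[0,0,.005-.158]
pol=standpolys(f,R.from_euler('z',yR-np.pi/4))+[ris+Rr.apply(np.array(rect((0,0),.065,.065,hR)))]
ims=[]
for n,w in(("side",(270,120)),("top",(320,140))):
    c=manip.camera(n); np.savez(f"pics/{n}4.npz",**{k:np.array(v) for k,v in c.items()})
    ims.append(draw(load(n+"4"),pol,*w,80,110,5))
cv2.imwrite("pics/o6.png",np.hstack(ims))
E
```

```text
13.15 0.03459030827704467 [-0.128  0.32  -4.775] [ 0.017 -0.006  0.016] [ 0.604 -0.224  0.235]
```

View pics/o6.png

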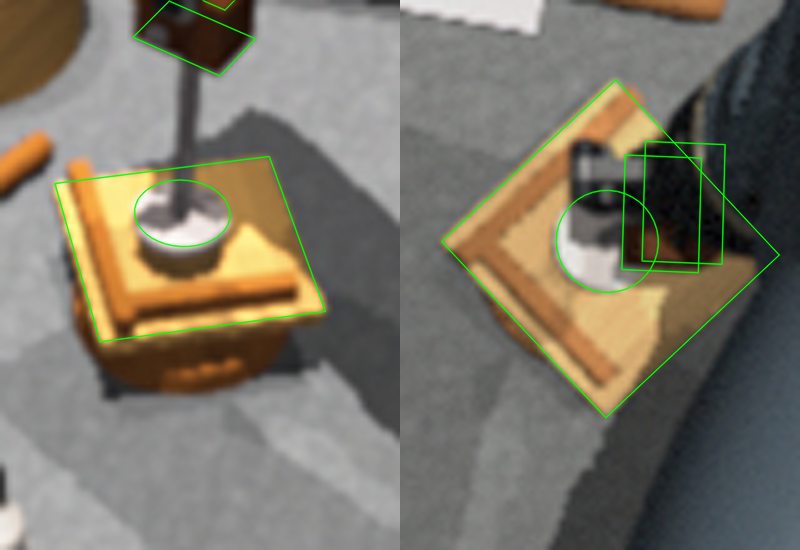

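The foot hangs over the clear area of the board, at about (306,164) in side. Next I'll feel for the board's surface.

```bash
python3 - <<'E'
from plan import *
from cell import manip
np.set_printoptions(precision=3,suppress=True)
f0=np.array(manip.current_ft_force()); p=np.array(manip.current_tool_pos())
p[2]-=.014; manip.move_linear(p,velocity=.05); manip.hold(.15)
f0=np.mean([manip.current_ft_force() for _ in range(3)],0);print(p,f0)
for i in range(35):
    p[2]-=.0007; manip.move_linear(p,velocity=.02); manip.hold(.08)
    d=np.array(manip.current_ft_force())-f0
    if d[2]>1.5: break
print(i,manip.current_clock(),p,manip.current_tool_pos(),d,manip.current_torque(),'foot z est',p[2]-.153)
E
```

```text
[ 0.604 -0.224  0.221] [ 0.311  0.02  -5.443]
7 16.4917 [ 0.604 -0.224  0.215] [ 0.604 -0.224  0.215] [-0.131  0.197  1.554] [ 0.002  0.018 -0.011] foot z est 0.062469855694057524
```

```bash
cat > feel.py <<'E'
from plan import *
from cell import manip
np.set_printoptions(precision=4,suppress=True)
def F(n=4):
    v=[]
    for _ in range(n): v.append(manip.current_ft_force()); manip.hold(.02)
    return np.mean(v,0)
def step(p): manip.move_linear(p,velocity=.02); manip.hold(.08)
E
python3 - <<'E'
from feel import *
p=np.array(manip.current_tool_pos()); p[2]+=.002; step(p)
p=p+Rr.apply([.007,.007,0]); step(p); manip.hold(.2); f0=F()
for i in range(16):
    p=p+Rr.apply([.0006,.0006,0]); step(p)
    d=Rr.inv().apply(F(2)-f0); print(i,d)
    if max(-d[0],-d[1])>1.5: break
print(manip.current_clock(),Rr.inv().apply(p-ris),Rr.inv().apply(manip.current_tool_pos()-ris),manip.current_torque())
E
```

```text
0 [ 0.5561  0.1562 -0.574 ]
1 [-0.0654 -0.2193  0.0702]
2 [-0.47   -0.349   0.1365]
3 [ 0.5325 -0.1276 -0.188 ]
4 [ 0.2031 -0.572  -0.0983]
5 [-0.3862 -0.4338 -0.199 ]
6 [ 0.0356 -0.2302 -0.0128]
7 [-0.5454  0.1354  0.4918]
8 [-1.646  -1.1861 -0.021 ]
21.1167 [0.0184 0.0184 0.2175] [0.0183 0.0183 0.2174] [-0.4228  0.0608 -0.0018]
```

```bash
python3 - <<'E'
from feel import *
p=np.array(manip.current_tool_pos())
p=p-Rr.apply([.0005,.0005,0]); step(p); manip.hold(.2); f0=F(6)
for i in range(12):
    p[2]-=.0005; step(p); d=Rr.inv().apply(F(3)-f0)
    if d[2]>2: break
print(i,d,manip.current_clock(),Rr.inv().apply(p-ris),manip.current_torque(),manip.current_opening())
for n in("side","top"):
    c=manip.camera(n); np.savez(f"pics/{n}5.npz",**{k:np.array(v) for k,v in c.items()})
tp=manip.current_tool_pos(); f=tp+[0,0,-.155]
pol=standpolys(f,R.from_euler('z',yR-np.pi/4))
cv2.imwrite("pics/o7.png",np.hstack([draw(load("side5"),pol,270,80,70,115,5),draw(load("top5"),pol,320,140,80,115,5)]))
E
```

```text
9 [ 0.7023 -0.6852  2.1939] 25.5833 [0.0178 0.0178 0.2124] [0.014  0.0658 0.0092] 0.03432621897735317
```

View pics/o7.png

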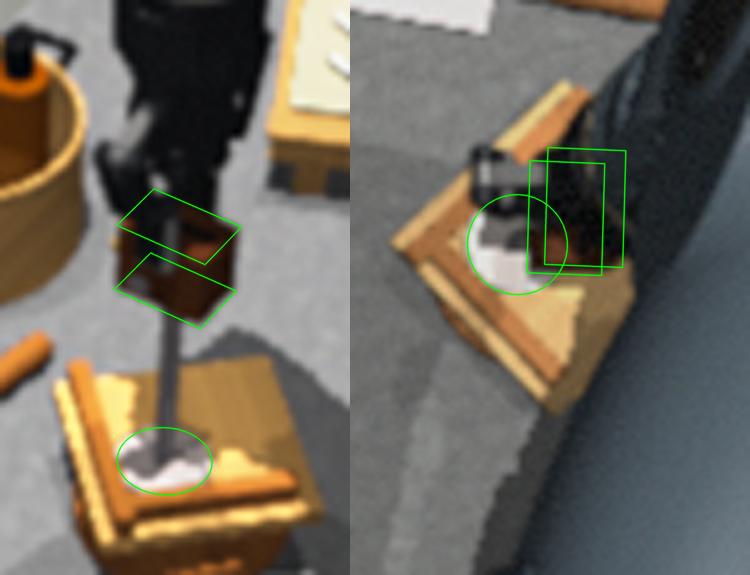

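```bash
python3 - <<'E'
from feel import *
p=np.array(manip.current_tool_pos()); print(F(6))
for i in range(5):
    p[2]-=.0004; step(p); manip.hold(.15); f=F(6); print(p[2],f,manip.current_torque())
    if f[2]>-1: break
print(manip.current_clock())
E
```

```text
[ 0.3291 -0.5016 -0.8167]
0.21224675413166044 [ 0.4524 -0.1874  4.2596] [0.043  0.0138 0.0458]
26.3667
```

```bash
python3 - <<'E'
from feel import *
for o in(.037,.040,.045,.055,.070,.085):
    manip.gripper_to(o); manip.hold(.15); print(o,manip.current_opening(),F(2))
print(manip.current_clock())
for n in("side","top"):
    c=manip.camera(n); np.savez(f"pics/{n}6.npz",**{k:np.array(v) for k,v in c.items()})
c=ris+Rr.apply([.018,.018,.0585])
pol=standpolys(c,R.from_euler('z',yR-np.pi/4))
cv2.imwrite("pics/o8.png",np.hstack([draw(load("side6"),pol,270,80,70,115,5),draw(load("top6"),pol,320,140,80,115,5)]))
E
```

```text
0.037 0.03668259608372738 [-0.2437 -0.2139 -0.3817]
0.04 0.04015081111692948 [ 0.4169  0.3439 -0.0837]
0.045 0.044822580244168395 [-0.1676  0.4931  0.3375]
0.055 0.054810899724652765 [ 0.6508  0.111  -0.0177]
0.07 0.07042999029339252 [ 0.2187  0.4501 -0.0719]
0.085 0.08483036805489474 [-0.3093 -0.0182 -0.3681]
28.9833
```

View pics/o8.png

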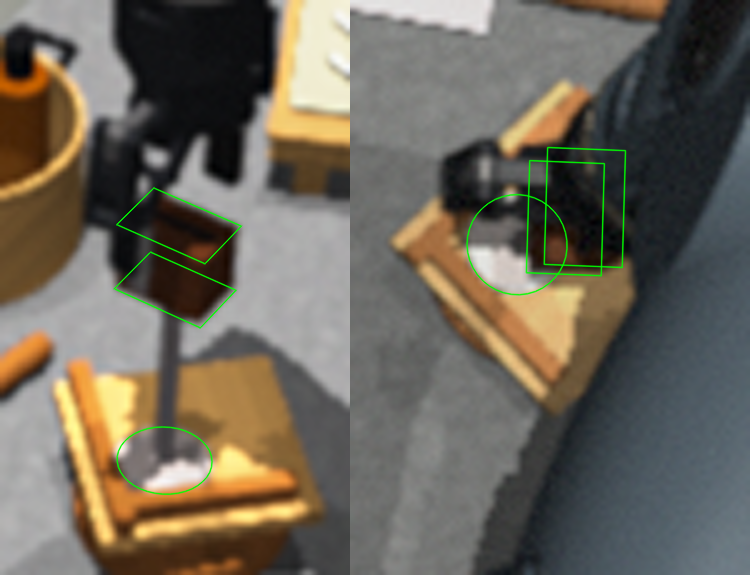

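It stands free and upright with the foot at (302,172) in side. I'll retreat upward and check it unobstructed.

```bash
python3 - <<'E'
from feel import *
p=np.array(manip.current_tool_pos()); p[2]=.36; manip.move_linear(p,velocity=.08)
q=np.array(manip.current_q()); q[0]+=0.9; q[1]-=.3; manip.movej(q); manip.hold(.3)
print(manip.current_clock(),manip.current_tool_pos())
for n in("side","top"):
    c=manip.camera(n); np.savez(f"pics/{n}7.npz",**{k:np.array(v) for k,v in c.items()})
    cv2.imwrite(f"pics/{n}7.png",cv2.cvtColor(c["img"],cv2.COLOR_RGB2BGR))
c=ris+Rr.apply([.018,.018,.0585])
pol=standpolys(c,R.from_euler('z',yR-np.pi/4))
cv2.imwrite("pics/o9.png",np.hstack([draw(load("side7"),pol,270,80,70,115,5),draw(load("top7"),pol,320,140,85,115,5)]))
E
```

```text
33.3833 [0.4736 0.3024 0.5409]
```

View pics/o9.png

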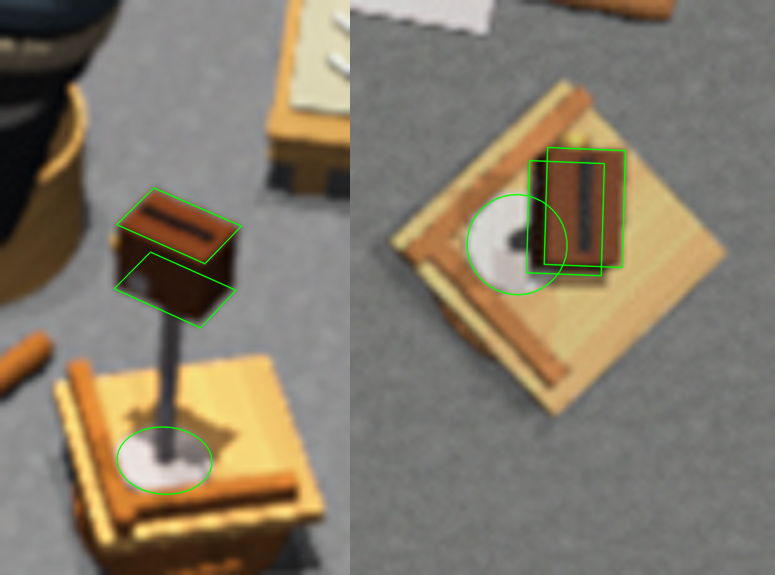

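View pics/top7.png

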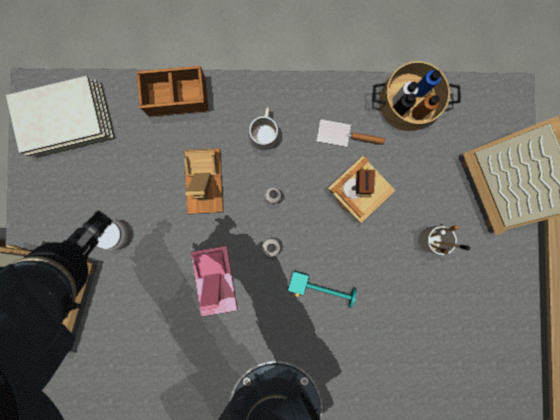

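```bash
python3 - <<'E'
from model import *
cv2.imwrite("pics/z.png",np.hstack([draw(load("side7"),[],285,145,50,45,8),draw(load("top7"),[],325,165,50,45,8)]))
E
```

```text
(no output)
```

View pics/z.png

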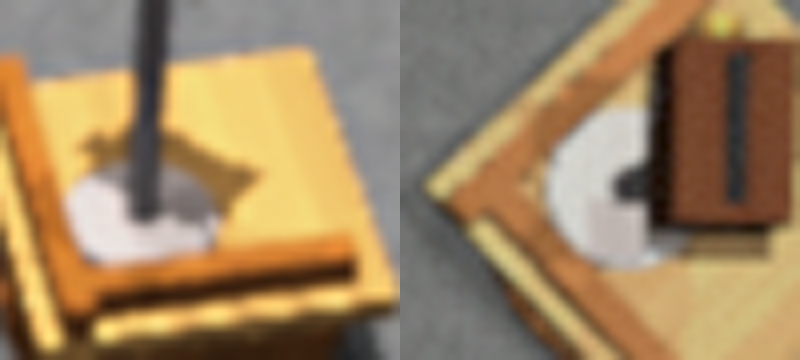

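The foot's disc is tangent to both battens with no visible gap, at about (352,190) in top. The bystanders are where they started. I'm handing the job in.

```bash
python3 - <<'E'
from cell import manip
manip.close_job(); print(manip.current_clock())
E
```

```text
the job is handed in; nothing more can be done
the job is handed in; nothing more can be done
```

The stand is upright and released on the riser, its foot against both battens. I handed the job in at about 33 s, well inside the 69 s limit.

**What I did:** I gripped the clamp block by its y faces and drew the stand out along its own axis. I then brought it upright and moved it over the riser. There I pushed it into the corner until both battens pushed back, at about 18.4 mm in x and y from the riser's centre. I backed off 0.5 mm, set it down by force and opened the gripper in small stages.

**Last checks:**
- **Placement:** with the arm clear, both views show the stand upright within about a pixel (roughly 2 mm) of the predicted home pose. No gap shows at either batten.
- **Surroundings:** the bystanders look unmoved in the top view, and the robot is well clear of the stand.

**What disagreed:** my first feel for the board triggered about 3 mm higher than the final set-down. I took that as force noise, because the final height agrees with the cameras: about 59 mm by touch and 57 mm by camera. The y-batten force was also weaker than the x one, 1.2 N against 1.6 N, with about 0.5 N of noise.

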